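# Clamp a steel block in the welding jig

## Robot

A 7-joint arm with a two-finger parallel gripper is mounted at the origin on a cart in front of the work surface, level with it; the furniture and walls round the work are solid. World frame = base frame: x ahead of the robot, y to its left, z up, the work surface at z = 0. Lengths are in m, angles in rad, forces in N, time in s.
With the tool pointing down it reaches from about 0.4 to 0.85 m from the base axis. Payload 10.4 kg.
Tool frame: the origin (TCP) lies between the finger pads; the fingertips stand 14 mm ahead of it and the grasp point (between the pads) lies 5 mm behind it; z points along the fingers, y is the line along which they close (so a half turn about z gives the same grasp; the last joint's range is limited). The gripper opens to 87 mm and grips with 3 to 60 N. Pads are 19 mm wide; open, the fingers measure 117 mm over their backs; the gripper's body (75 mm by 190 mm) begins 51 mm behind the grasp point.
Start: joints at [1.186, 0.332, -0.065, 1.46, 0.022, 1.35, -0.088], TCP at [0.221, -0.585, 0.237] pointing down, gripper open.
Joint ranges: [-2.6, 2.6], [-0.5, 2.12], [-1.47, 1.34], [0.16, 2.42], [-1.27, 4.41], [0.06, 2.06], [-2.6, 2.6]. Speed limits (rad/s): [2.22, 2.22, 2.79, 2.79, 3.14, 3.14, 3.14].

## Interface

Orientations are given as a rotation vector (axis times angle).
In Python, from workcell import * gives the robot as it stands. The module is installed in compiled form; this text tells all that it offers.
- The arm moves only by the tool drive_tool, never from a script. Its argument "series" is a list that holds one entry, the list of rows, each a list of 5 numbers: the opening, from 0 (shut) to 1 (fully open), then the shift along the tool's x, y, z in m, then the turn about the tool's z in rad. In form: [[[gripper, x, y, z, turn], ...]]. A call has 1 to 12 rows; each row shifts and turns the commanded pose from where the row before left it, along the tool's axes as they then stand; what a row does not reach is not made up. A row lasts 1/12 s, in which the tool goes at most 41.7 mm and 7.16 degrees, less where a joint would pass 70% of its speed; a pose out of reach is approached as far as the arm can. A call with a gripper value outside its range is refused whole. The fingers move at their own pace and stop on an object; "grip_force" is the grip in N (left out, the last holds). Time passes only in rows, so rows that do not move let the fingers close. It gives the time, the measured TCP pose, the force, the opening and the grip force at its end, in the units of the state.
- read_state(): the state, without advancing time (a new reading comes with each control period).
- capture(name): name is "scene" or "top" or "wrist"; returns (picture, depth): 420x560x3 uint8, red, green, blue; 420x560 float32, m along the optical axis (not along the pixel's ray), 0 where there is no reading.
- camera_model(name): a dict with "fx", "fy", "cx", "cy" (pixels), "cam_to_world" (4x4, takes a point from camera to world coordinates). Camera axes: x right, y down, z forward; pixel columns grow to the right and rows downward; lengths in m; the calibration is good to about 2 mm. A picture is of the moment at which its call begins: read the wrist's pose just before it. camera_model takes no time and is no camera call; for the wrist camera it gives the pose at the moment of the call.
- close_job(): hands the job in; it is judged then, once.
The state is a dict: "time": time; "q": joint angles; "joint_vel": joint speeds; "joint_torque": joint torques, N m; "position": TCP position; "eef_rot": TCP orientation; "force": force on the tool from outside, world axes, zero at the start; "moment": the same for the moment, N m; "finger_gap": opening from 0.0 (shut) to 1.0 (fully open); "gripper_force": force on a finger pad.
Only numpy, scipy, OpenCV 4.12 (cv2) and the standard library are available. Lean on these libraries where they do the work, as an engineer would, in place of code of your own. Each camera call takes 0.05 s, during which the arm holds its last target. There are 200 camera calls.

## Task

Stand the loose steel block in the jig, its length along the clamp and its side flush against the low side stop, and slide it home along the clamp until it bears on the low end stop with a gentle steady push of about 15 N. Then close the toggle clamp by its handle only, pushing it down over centre, fully to its stop, without forcing it, so that the pad holds the block flush against both stops. Leave everything else on the bench where it lies.

Things in the scene. Friction and masses are not known exactly. Their poses are not given: they have to be found in the camera images.
- block: Plain ground steel block, 35 (its x) x 50 (its y) x 40 mm (its z), 0.4 to 0.7 kg, two small holes in its top. Origin at the centre of its underside; stands on the bench right of the jig. Grasp it from above across the 35 mm.
- jig: Fixed welding jig: flat steel base plate 120 (x) x 240 (y) x 12 mm (z) with a toggle clamp on it. Origin at the centre of the plate's underside, z up. Its y axis runs along the clamp: the nest for the block is at its -y end, the clamp's handle points to +y. Clamp cheeks stand 82 mm high at y = +4 to +76 mm, x = -16 to +16 mm.
- end_stop: Low dark steel stop fixed on the plate across the clamp line, 30 (x) x 10 (y) x 14 mm high, its top 26 mm above the bench; axes as the jig's, origin at the centre of its underside, at jig x -1, y -53, z 12 mm. The block's end comes against its face that looks to -y, at jig y = -58.0 mm. Rigid: go the last millimetres slowly, by feel. The push on the stop itself counts (well over 7 N, never over 25 N); a block dragged on the plate loses up to 5 N to friction.
- side_stop: The like stop along the clamp line, 10 (x) x 38 (y) x 14 mm high; axes as the jig's, origin at the centre of its underside, at jig x +22.7, y -88, z 12 mm. The block's 50 mm side comes against its face that looks to -x, at jig x = +17.7 mm. Rigid.
- nest (a point): Point on the top of the plate where the centre of the block's underside is when the block is home against both stops: jig x 0, y -83, z 12 mm. Axes as the jig's; the block's y lies along the nest's y (either way round).
- clamp_handle (a joint): Handle angle, rad: 0 raised (handle 1.04 rad above level, clamp arm standing up out of the way), 0.98 dead centre, 1.04 = its rigid stop (handle level). Light friction keeps it where it is left; from about 0.8 on the pad presses on the block and resists, about 5 to 9 N at the grip, then past 0.98 it drops by itself toward the stop and locks. Well under 30 N is enough everywhere.
- grip (a point): Point on the middle line of the handle's round rubber grip, 115 mm from the handle's pivot. The grip is 18 mm thick and runs from 57 to 141 mm from the pivot; point y points along the handle away from the pivot, z out of its upper side, x along the hinge. 70 mm above the bench when level.
- handle_pivot (a point): Handle's hinge: jig x 0, y +67, z 70 mm; the hinge runs along the jig's x, and as the joint grows the grip swings in the jig's y-z plane, outward to +y and down.
- clamp_arm: The clamp's steel arm, 12 mm square and 100 mm long, hinged at jig y = +12 mm, 70 mm up, driven by the handle; not to be pushed itself. Origin on its hinge. Raised it stands up to 180 mm high over jig y = -10 to +50 mm; closed it lies level over the nest.
- pad: Black rubber-tipped spindle at the arm's end, 18 mm across, sprung 10 N/mm along its axis; origin at the middle of its face. Comes down on the middle of the block's top and, locked, holds it with about 20 N.
- nut: Loose hex nut, 24 mm, a bystander.
- bolt: Loose brass-coloured hex bolt, 78 mm long, lying down, a bystander.
- tape: Roll of black tape, 55 mm, lying flat, a bystander.
- punch: Dark centre punch, 110 mm long, lying down, a bystander.
- tin: Open tin, 75 mm across and 58 mm high, a bystander.
- chisel: Dark cold chisel, 160 mm long, lying down, a bystander.

How it is judged:
On the way, in this order (a step that is already met when the one before it is completed fails the run):
1. with the clamp still open the block stands in the nest, flush against both stops, and is pressed on the end stop with over 7 N (value of joint clamp_handle below 0.5 rad and contact force between block and end_stop above 7 N and x of block in the frame of nest between -0.0015 and 0.0015 m and y of block in the frame of nest between -0.0015 and 0.0015 m and z of block in the frame of nest below 0.002 m and angle between the y axis of block and the y axis of nest, either way round below 0.04 rad), for 0.2 s.
2. the handle is over centre on its stop and the pad presses on the block (value of joint clamp_handle above 1.02 rad and contact force between pad and block above 12 N), for 0.2 s.
At the end, for the whole second after the job is handed in: The block stands at rest on the plate within 1.8 mm of home against both stops (1.5 mm when first seated) and square to within 0.04 rad, the handle is within 0.02 rad of its stop, and the pad presses on the block with more than 12 N (all of step 2 and x of block in the frame of nest between -0.0018 and 0.0018 m and y of block in the frame of nest between -0.0018 and 0.0018 m and z of block in the frame of nest below 0.002 m and angle between the y axis of block and the y axis of nest, either way round below 0.04 rad and linear speed of block below 0.01 m/s); the robot touches nothing.
It fails at once if the block is rammed against the stops: over 25 N ((contact force between block and end_stop above 25 N or contact force between block and side_stop above 25 N) and value of joint clamp_handle below 0.5 rad).
It fails at once if the handle is forced: over 30 N from the robot (contact force between clamp_handle and the arm above 30 N or contact force between clamp_handle and the fingers above 30 N).
It fails at once if the clamp arm is pushed by the robot: over 10 N (contact force between clamp_arm and the arm above 10 N or contact force between clamp_arm and the fingers above 10 N).
It fails at once if a bystander is moved more than 20 mm (distance of any of nut, bolt, tape, punch, tin, chisel from where it was at the start of the episode above 0.02 m).
It also fails if it takes over 72 s, if anything falls off the work surface, if the arm or the gripper's body presses on something with over 40 N, if the wrist force passes 120 N, or if a joint passes its speed limit or range.

## Working session

There is one attempt and no reset: what is moved stays moved. The work goes in short steps, Python scripts to look and compute and a tool call to move; the robot and the scene stay as the last step left them, time stands still between calls to the robot, and variables do not carry over. Pictures are saved under pics/ and viewed, at most 11 in all, crops included, and the job is handed in when it is done.

Besides the shell and the picture viewer there is one more tool, called after "Emit:" as a command line: name --argument value ..., lists and objects as JSON in quotes. drive_tool: Moves the arm, as the interface text tells. Its arguments: {"type":"object","properties":{"series":{"type":"array","items":{"type":"array","items":{"type":"array","items":{"type":"number"}}}},"grip_force":{"type":"number"}},"required":["series"]}

```bash
mkdir -p pics
python3 - <<'E'
from workcell import *
import cv2,numpy as np
s=read_state();print({k:np.round(v,3) for k,v in s.items()})
for n in ("scene","top"):
    p,d=capture(n);cv2.imwrite(f"pics/{n}0.png",p[:,:,::-1]);np.savez(f"{n}0.npz",p=p,d=d)
    m=camera_model(n);print(n,{k:np.round(v,4).tolist() for k,v in m.items()},(d>0).mean())
E
```

```text
{'time': np.float64(0.0), 'q': array([ 1.186,  0.333, -0.065,  1.461,  0.022,  1.35 , -0.088]), 'joint_vel': array([ 0.   , -0.001,  0.001,  0.001,  0.   , -0.   ,  0.   ]), 'joint_torque': array([ 1.0000e-03, -6.2325e+01,  2.5000e-02, -3.8990e+01, -6.1000e-02,
        4.0000e-02,  0.0000e+00]), 'position': array([ 0.221, -0.584,  0.236]), 'eef_rot': array([-3.089, -0.565,  0.   ]), 'force': array([-0.15 ,  1.257,  0.423]), 'moment': array([-0.034, -0.016,  0.035]), 'gripper_force': np.float64(0.0), 'finger_gap': np.float64(0.996)}
scene {'fx': 491.3398, 'fy': 491.3398, 'cx': 280.9191, 'cy': 199.7956, 'cam_to_world': [[-0.7854, -0.4308, 0.4445, 0.0012], [-0.6189, 0.5327, -0.5773, 0.8179], [0.0119, -0.7285, -0.6849, 0.9971], [0.0, 0.0, 0.0, 1.0]]} 0.9960374149659864
top {'fx': 485.9498, 'fy': 485.9498, 'cx': 277.7673, 'cy': 204.5222, 'cam_to_world': [[0.0158, -0.9855, 0.1689, 0.2982], [-0.9998, -0.0179, -0.0107, 0.0701], [0.0135, -0.1687, -0.9856, 1.5832], [0.0, 0.0, 0.0, 1.0]]} 0.9959821428571428
```

View pics/scene0.png

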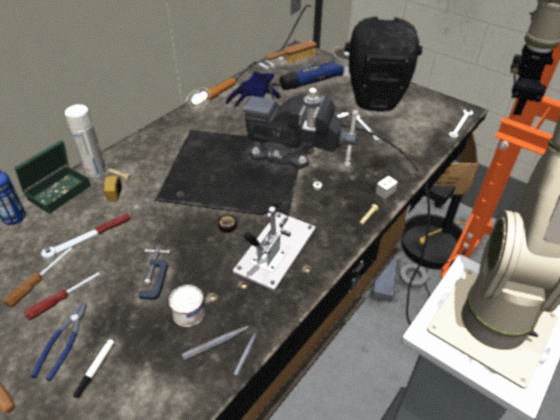

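View pics/top0.png

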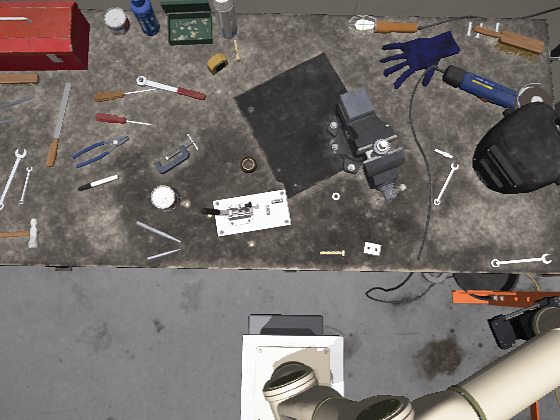

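The scene and top views show the white jig plate in the top picture at about (250,212), with the nest at its right end (world -y). The block is at (372,249), the bolt at (333,253), and the nut at (336,196). The tape is at (248,163) and the tin at (163,197). The punch and chisel are near (160,240).

```bash
cat > h.py <<'E'
from workcell import *
import cv2,numpy as np
from scipy.spatial.transform import Rotation as R
def ray(m,uv,z):
    uv=np.atleast_2d(np.float64(uv)); T=np.array(m["cam_to_world"])
    d=np.c_[(uv[:,0]-m["cx"])/m["fx"],(uv[:,1]-m["cy"])/m["fy"],np.ones(len(uv))]@T[:3,:3].T
    o=T[:3,3]; return o+d*((z-o[2])/d[:,2])[:,None]
def rect(m,mask,z):
    "minAreaRect of the largest blob, in world mm on plane z"
    cs,_=cv2.findContours(mask.astype(np.uint8),cv2.RETR_EXTERNAL,cv2.CHAIN_APPROX_NONE)
    c=max(cs,key=cv2.contourArea)[:,0]
    return cv2.minAreaRect((ray(m,c,z)[:,:2]*1000).astype(np.float32))
def st():
    s=read_state();print("t",round(s["time"],2),"p",np.round(s["position"],4),"rv",np.round(s["eef_rot"],4),"F",np.round(s["force"],1),"gap",round(s["finger_gap"],3),"q",np.round(s["q"],2));return s
E
python3 - <<'E'
from h import *
m=camera_model("top");p=np.load("top0.npz")["p"]
b=cv2.inRange(cv2.cvtColor(p,cv2.COLOR_RGB2HSV),(0,0,170),(180,60,255))
for n,(u0,v0,u1,v1),z in (("jig",(195,180,305,245),.012),("block",(355,235,390,265),.04)):
    k=np.zeros_like(b);k[v0:v1,u0:u1]=b[v0:v1,u0:u1]
    k=cv2.morphologyEx(k,cv2.MORPH_CLOSE,np.ones((5,5)))
    print(n,rect(m,k,z))
print("bolt,nut",ray(m,[(321,253),(344,253),(336,196)],.006))
m=camera_model("wrist");print(read_state()["position"],np.round(m["cam_to_world"],3),m["fx"],m["cx"],m["cy"])
E
```

```text
jig ((538.4100341796875, 148.68301391601562), (119.0583724975586, 261.908935546875), 10.484808921813965)
block ((426.8469543457031, -248.5299530029297), (51.08910369873047, 34.5206413269043), 79.61088562011719)
bolt,nut [[ 0.41159046 -0.08969339  0.006     ]
 [ 0.41284373 -0.1643858   0.006     ]
 [ 0.60055988 -0.1392272   0.006     ]]
[ 0.22112193 -0.58424682  0.23583497] [[ 0.354 -0.901 -0.249  0.289]
 [-0.935 -0.342 -0.094 -0.56 ]
 [-0.     0.266 -0.964  0.384]
 [ 0.     0.     0.     1.   ]] 346.02281940022795 280.53801911872864 207.9274802155844
```

Emit:
drive_tool --series '[[[1, 0.026, -0.02, 0, 0], [1, 0.026, -0.02, 0, 0], [1, 0.026, -0.02, 0, 0], [1, 0.026, -0.02, 0, 0], [1, 0.026, -0.02, 0, 0], [1, 0.026, -0.02, 0, 0], [1, 0.026, -0.02, 0, 0], [1, 0.026, -0.02, 0, 0], [1, 0.026, -0.02, 0, 0], [1, 0.026, -0.02, 0, 0], [1, 0.026, -0.02, 0, 0], [1, 0.026, -0.02, 0, 0]]]'

```text
time: 1.1
position: [0.4285, -0.2481, 0.2364]
eef_rot: [3.09, 0.565, -0.0]
force: [0.5, 0.3, 0.3]
finger_gap: 1.0
gripper_force: 0.0
```

Emit:
drive_tool --series '[[[1, 0, 0, 0, -0.114], [1, 0, 0, 0, -0.114], [1, 0, 0, 0, -0.114], [1, 0, 0, 0, -0.114], [1, 0, 0, 0, -0.114], [1, 0, 0, 0, -0.114], [1, 0, 0, 0, -0.114], [1, 0, 0, 0, -0.114], [1, 0, 0, 0, -0.114], [1, 0, 0, 0, 0], [1, 0, 0, 0, 0]]]'

```text
time: 2.02
position: [0.4279, -0.2496, 0.2363]
eef_rot: [-2.418, -2.004, 0.0]
force: [-0.0, 0.6, -0.2]
finger_gap: 0.997
gripper_force: 0.0
```

Run:
```python
from h import *
st();m=camera_model("wrist");p,d=capture("wrist");np.savez("w1.npz",p=p,d=d,T=m["cam_to_world"]);cv2.imwrite("pics/w1.png",p[:,:,::-1])
```

```text
t 2.02 p [ 0.4279 -0.2496  0.2363] rv [-2.4185e+00 -2.0045e+00  3.0000e-04] F [-0.   0.6 -0.2] gap 0.997 q [ 0.82  0.07 -0.4   1.78  0.03  1.3   0.23]
```

View pics/w1.png

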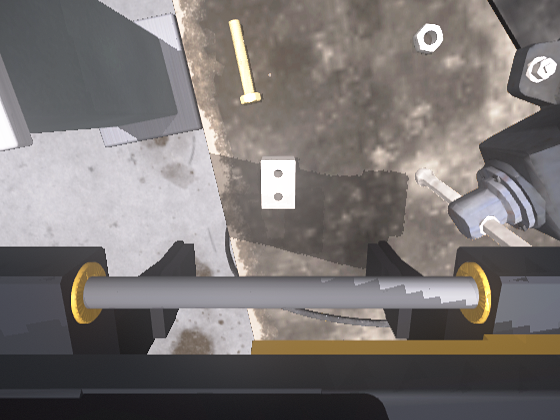

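The wrist view shows the block top centred at (278,184) between the open fingers, with the bolt at (245,62) and the nut at (429,38). I'll measure the block pose next.

Run:
```python
from h import *
z=np.load("w1.npz");m=camera_model("wrist");p=z["p"];s=read_state()
b=(p.min(2)>150).astype(np.uint8);k=np.zeros_like(b);k[150:216,252:305]=b[150:216,252:305]
k=cv2.morphologyEx(k,cv2.MORPH_CLOSE,np.ones((9,9)));r=rect(m,k,.04);print(r)
x=R.from_rotvec(s["eef_rot"]).as_matrix();print("toolx ang",np.degrees(np.arctan2(x[1,0],x[0,0])))
e=np.r_[np.array(r[0])/1000,.04]-s["position"];print("shift tool mm",1000*x.T@e)
```

```text
((424.59930419921875, -242.8773193359375), (59.86465072631836, 38.62073516845703), 79.94481658935547)
toolx ang 79.27293562721609
shift tool mm [  6.00700336  -4.49757111 196.37691978]
```

```bash
cat >> h.py <<'E'
def cloud(m,d):
    v,u=np.indices(d.shape);T=np.array(m["cam_to_world"])
    return np.stack([(u-m["cx"])/m["fx"]*d,(v-m["cy"])/m["fy"]*d,d],-1)@T[:3,:3].T+T[:3,3]
E
python3 - <<'E'
from h import *
z=np.load("w1.npz");m=camera_model("wrist");d=z["d"];s=read_state()
P=cloud(m,d);W=P[150:216,252:305].reshape(-1,3);print("z levels",np.percentile(W[:,2],[5,50,90,97]))
k=np.zeros(d.shape,np.uint8);k[140:226,242:315]=(P[140:226,242:315,2]>.033);zt=np.median(P[k>0][:,2]);print(zt)
r=rect(m,k,zt);print(r)
k2=np.zeros_like(k);k2[140:226,242:315]=(z["p"][140:226,242:315].min(2)>150);vv,uu=np.where(k>0);print(uu.min(),uu.max(),vv.min(),vv.max());vv,uu=np.where(k2>0);print(uu.min(),uu.max(),vv.min(),vv.max())
x=R.from_rotvec(s["eef_rot"]).as_matrix()
e=np.r_[np.array(r[0])/1000,.04]-s["position"];print("shift tool mm",1000*x.T@e)
E
```

```text
z levels [-0.00078591  0.00994299  0.04078233  0.04132325]
0.04021312629547019
((425.55621337890625, -246.98658752441406), (49.47608947753906, 35.0501594543457), 79.31144714355469)
245 314 141 223
242 295 144 208
shift tool mm [  2.14765492  -2.79252292 196.37622495]
```

Emit:
drive_tool --series '[[[1, -0.0059, -0.0028, 0.03, 0], [1, 0, 0, 0.03, 0], [1, 0, 0, 0.03, 0], [1, 0, 0, 0.03, 0], [1, 0, 0, 0.03, 0], [1, 0, 0, 0.03, 0], [1, 0, 0, 0.014, 0], [1, 0, 0, 0.008, 0], [1, 0, 0, 0, 0], [1, 0, 0, 0, 0]]]'

```text
time: 2.9
position: [0.4246, -0.2551, 0.0351]
eef_rot: [2.416, 2.007, 0.0]
force: [0.3, -0.3, 0.2]
finger_gap: 1.0
gripper_force: 0.0
```

Emit:
drive_tool --series '[[[0.3, 0, 0, 0, 0], [0.3, 0, 0, 0, 0], [0.3, 0, 0, 0, 0], [0.3, 0, 0, 0, 0], [0.3, 0, 0, 0, 0], [0.3, 0, 0, 0, 0], [0.3, 0, 0, 0, 0], [0.3, 0, 0, 0, 0], [0.3, 0, 0, 0, 0], [0.3, 0, 0, 0, 0]]]' --grip_force 40

```text
time: 3.73
position: [0.4242, -0.255, 0.0346]
eef_rot: [-2.415, -2.009, 0.0]
force: [-0.1, 1.1, 0.4]
finger_gap: 0.396
gripper_force: 40.0
```

Emit:
drive_tool --series '[[[0.3, 0, 0, -0.01, 0], [0.3, 0, 0, -0.03, 0], [0.3, 0, 0, -0.03, 0], [0.3, 0, 0, -0.03, 0], [0.3, 0, 0, -0.03, 0], [0.3, 0, 0, -0.03, 0], [0.3, 0, 0, -0.02, 0], [0.3, 0, 0, -0.02, 0], [0.3, 0, 0, 0, 0]]]'

```text
time: 4.48
position: [0.4255, -0.2553, 0.2385]
eef_rot: [2.411, 2.006, 0.002]
force: [1.1, -0.4, -6.1]
finger_gap: 0.398
gripper_force: 40.0
```

Emit:
drive_tool --series '[[[0.3, 0.024, 0.009, 0, 0], [0.3, 0.024, 0.009, 0, 0], [0.3, 0.024, 0.009, 0, 0], [0.3, 0.024, 0.009, 0, 0], [0.3, 0.024, 0.009, 0, 0], [0.3, 0.024, 0.009, 0, 0], [0.3, 0.024, 0.009, 0, 0], [0.3, 0.024, 0.009, 0, 0], [0.3, 0.024, 0.009, 0, 0], [0.3, 0.02, 0.009, 0, 0], [0.3, 0, 0, 0, 0], [0.3, 0, 0, 0, 0]]]'

```text
time: 5.48
position: [0.5552, -0.0377, 0.2328]
eef_rot: [-2.41, -2.011, 0.002]
force: [-0.4, -1.0, -6.4]
finger_gap: 0.398
gripper_force: 40.0
```

Run:
```python
from h import *
st();m=camera_model("wrist");p,d=capture("wrist");np.savez("w2.npz",p=p,d=d,T=m["cam_to_world"]);cv2.imwrite("pics/w2.png",p[:,:,::-1])
```

```text
t 5.48 p [ 0.5552 -0.0377  0.2328] rv [-2.4102e+00 -2.0111e+00  2.1000e-03] F [-0.4 -1.  -6.4] gap 0.398 q [ 0.5   0.24 -0.59  1.62  0.13  1.32 -0.3 ]
```

View pics/w2.png

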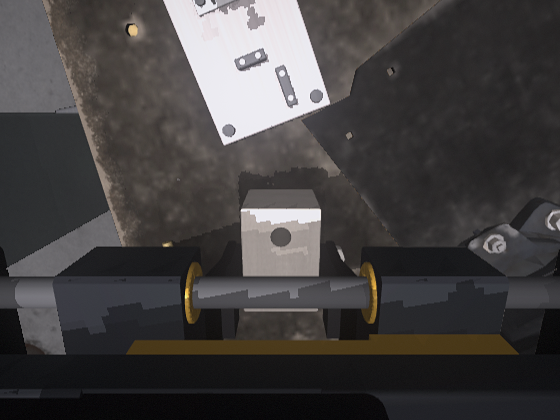

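The view shows the plate's nest end, with its corners at about (223,145) and (329,103). The end stop is at (251,59), the side stop at (287,86) on world +x, and the held block is at (280,240). I'll fit the plate edges and both stops.

```bash
cat > jig.py <<'E'
from h import *
import sys
def jig(f,box):
    z=np.load(f);p,d=z["p"],z["d"];m=dict(camera_model("wrist"));m["cam_to_world"]=z["T"]
    P=cloud(m,d);s=read_state()
    u0,v0,u1,v1=box
    b=np.zeros(d.shape,np.uint8);sub=(p.min(2)>120);b[v0:v1,u0:u1]=sub[v0:v1,u0:u1]
    cs,_=cv2.findContours(b,cv2.RETR_EXTERNAL,cv2.CHAIN_APPROX_NONE);c=max(cs,key=cv2.contourArea)[:,0]
    print("plate z",np.median(P[b>0][:,2]))
    ok=(c[:,0]>u0+2)&(c[:,0]<u1-3)&(c[:,1]>v0+2)&(c[:,1]<v1-3)
    W=ray(m,c[ok],.012)[:,:2]*1000;return z,m,P,b,c[ok],W
E
python3 - <<'E'
from jig import *
z,m,P,b,c,W=jig("w2.npz",(140,0,345,160))
def line(sel):
    vx,vy,x,y=cv2.fitLine(W[sel].astype(np.float32),cv2.DIST_HUBER,0,.01,.01).ravel();n=np.array([-vy,vx])
    return np.array([x,y]),np.degrees(np.arctan2(vy,vx)),np.abs((W[sel]-[x,y])@n).mean(),sel.sum()
u,v=c.T
# edges by proximity to the pixel lines seen
def near(a,bb,t=5):
    a,bb=np.array(a,float),np.array(bb,float);e=bb-a;L=np.hypot(*e);w=np.c_[u,v]-a
    s=w@e/L;dd=np.abs(w@np.array([-e[1],e[0]])/L);return (dd<t)&(s>.08*L)&(s<.92*L)
E={n:line(near(*ab)) for n,ab in dict(end=((223,145),(329,103)),left=((165,0),(223,145)),right=((290,0),(329,103))).items()}
for n,e in E.items():print(n,e)
hole=cv2.morphologyEx(b,cv2.MORPH_CLOSE,np.ones((25,25)))-b
hole=cv2.morphologyEx(hole,cv2.MORPH_OPEN,np.ones((3,3)))
n,l,stt,cen=cv2.connectedComponentsWithStats(hole)
for i in range(1,n):
    if stt[i,4]>60:
        k=(l==i).astype(np.uint8);print("dark",stt[i],np.round(cen[i]),np.median(P[k>0][:,2]))
        top=k*((P[...,2]>.021)&(P[...,2]<.032));
        if top.sum()>50:print("  top rect",rect(m,cv2.morphologyEx(top.astype(np.uint8),cv2.MORPH_CLOSE,np.ones((7,7))),.026))
E
```

```text
plate z 0.012148530629788323
end (array([575.6757  ,  24.471912], dtype=float32), np.float32(10.479448), np.float64(0.25956123074057147), np.int64(89))
left (array([488.7737  ,  84.947395], dtype=float32), np.float32(-79.55993), np.float64(0.23676115254775407), np.int64(121))
right (array([611.19806,  73.05199], dtype=float32), np.float32(-79.265205), np.float64(0.2305516540703625), np.int64(80))
```

```bash
cat >> h.py <<'E'
A=np.radians(10.48);XJ=np.array([np.cos(A),np.sin(A),0]);YJ=np.array([-np.sin(A),np.cos(A),0])
NX,NY=.55517,-.04455   # nest along XJ,YJ
def injig(P): return np.stack([P@XJ-NX,P@YJ-NY-.083,P[...,2]],-1)
E
python3 - <<'E'
from h import *
for n in("scene","top"):
    z=np.load(n+"0.npz");J=injig(cloud(camera_model(n),z["d"])).reshape(-1,3)
    J=J[(abs(J[:,0])<.06)&(J[:,1]>-.12)&(J[:,1]<.2)&(J[:,2]>.06)]
    for lo in(.06,.09,.12,.15,.17,.19):
        q=J[(J[:,2]>=lo)&(J[:,2]<lo+.03)]
        if len(q)>3:print(n,lo,len(q),np.round(np.percentile(q,[1,99],axis=0)*1000).tolist())
z=np.load("w2.npz");m=dict(camera_model("wrist"));m["cam_to_world"]=z["T"];J=injig(cloud(m,z["d"]))
for nm,(u0,v0,u1,v1) in dict(end=(225,35,280,80),side=(265,55,310,115)).items():
    q=J[v0:v1,u0:u1].reshape(-1,3);q=q[(q[:,2]>.022)&(q[:,2]<.03)]
    print(nm,len(q),np.round(np.percentile(q,[3,97],axis=0)*1000,1).tolist())
q=J[185:320,235:330].reshape(-1,3);print("block z",np.round(np.percentile(q[:,2],[1,10,50,90]),3))
E
```

```text
scene 0.06 316 [[-17.0, 9.0, 61.0], [16.0, 80.0, 88.0]]
scene 0.09 65 [[-5.0, 12.0, 90.0], [5.0, 98.0, 118.0]]
scene 0.12 81 [[-9.0, 16.0, 121.0], [7.0, 122.0, 150.0]]
scene 0.15 147 [[-9.0, -1.0, 151.0], [7.0, 141.0, 178.0]]
scene 0.17 117 [[-8.0, -1.0, 170.0], [7.0, 145.0, 194.0]]
scene 0.19 22 [[-6.0, 132.0, 190.0], [7.0, 142.0, 194.0]]
top 0.06 164 [[-15.0, 5.0, 61.0], [18.0, 77.0, 88.0]]
top 0.09 30 [[-5.0, 9.0, 91.0], [6.0, 90.0, 116.0]]
top 0.12 42 [[-7.0, 12.0, 121.0], [8.0, 111.0, 149.0]]
top 0.15 109 [[-7.0, -5.0, 151.0], [10.0, 126.0, 179.0]]
top 0.17 82 [[-6.0, -3.0, 171.0], [9.0, 141.0, 196.0]]
top 0.19 13 [[-4.0, 128.0, 191.0], [8.0, 140.0, 197.0]]
end 408 [[-14.6, -74.9, 23.4], [20.5, -47.8, 27.9]]
side 425 [[18.0, -104.8, 24.5], [27.4, -69.4, 28.2]]
block z [-0.001  0.     0.238  0.306]
```

```bash
cat >> h.py <<'E'
def rel(s=None,off=.0081):
    s=s or read_state();M=R.from_rotvec(s["eef_rot"]).as_matrix();p=np.array(s["position"])
    ang=np.degrees(np.arctan2(M[1,0],M[0,0]));b=p+M[:,0]*off
    print("tool ang",round(ang,2),"turn needed",round(-np.radians(100.48-ang),4),"TCP jig mm",np.round(injig(p)*1000,1),"block jig mm",np.round(injig(b)*1000,1),"tilt deg",round(np.degrees(np.arccos(-M[2,2])),2))
E
python3 -c "
from h import *
rel()"
```

```text
tool ang 79.57 turn needed -0.365 TCP jig mm [ -16.6 -177.9  233. ] block jig mm [ -13.7 -170.3  233. ] tilt deg 0.15
```

Emit:
drive_tool --series '[[[0.3, 0, 0, 0, -0.09], [0.3, 0, 0, 0, -0.09], [0.3, 0, 0, 0, -0.09], [0.3, 0, 0, 0, -0.095], [0.3, 0.02, 0.003, 0, 0], [0.3, 0.02, 0.003, 0, 0], [0.3, 0.02, 0.003, 0, 0], [0.3, 0.019, 0.0026, 0, 0], [0.3, 0, 0, 0, 0], [0.3, 0, 0, 0, 0]]]'

```text
time: 6.37
position: [0.5521, 0.0405, 0.234]
eef_rot: [-2.009, -2.415, 0.002]
force: [0.2, -0.9, -7.0]
finger_gap: 0.397
gripper_force: 40.0
```

Emit:
drive_tool --series '[[[0.3, 0, 0, 0.02, 0], [0.3, 0, 0, 0.025, 0], [0.3, 0, 0, 0.025, 0], [0.3, 0, 0, 0.025, 0], [0.3, 0, 0, 0.025, 0], [0.3, 0, 0, 0.025, 0], [0.3, 0, 0, 0.02, 0], [0.3, 0, 0, 0.01, 0], [0.3, 0, 0, 0, 0], [0.3, 0, 0, 0, 0], [0.3, 0, 0, 0, 0]]]'

```text
time: 7.28
position: [0.5538, 0.0401, 0.0609]
eef_rot: [2.01, 2.412, 0.002]
force: [0.4, 0.7, -6.2]
finger_gap: 0.402
gripper_force: 40.0
```

Run:
```python
from h import *
st();rel();m=camera_model("wrist");p,d=capture("wrist");np.savez("w3.npz",p=p,d=d,T=m["cam_to_world"]);cv2.imwrite("pics/w3.png",p[:,:,::-1])
```

```text
t 7.28 p [0.5538 0.0401 0.0609] rv [2.0102e+00 2.4120e+00 1.9000e-03] F [ 0.4  0.7 -6.2] gap 0.402 q [ 0.38  0.42 -0.63  1.81  0.29  1.   -0.19]
tool ang 100.38 turn needed -0.0017 TCP jig mm [ -3.3 -99.7  60.9] block jig mm [ -3.3 -91.6  60.9] tilt deg 0.12
```

View pics/w3.png

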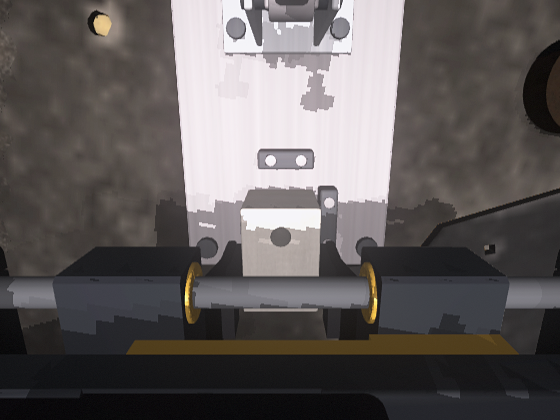

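The block now hangs over the nest. The end stop is ahead at (286,159) and the side stop is at its right at (328,203), with gaps on both sides. Now I'll lower it by feel.

Emit:
drive_tool --series '[[[0.3, 0, -0.001, 0.005, 0], [0.3, 0, 0, 0.004, 0], [0.3, 0, 0, 0.002, 0], [0.3, 0, 0, 0, 0], [0.3, 0, 0, 0, 0], [0.3, 0, 0, 0, 0]]]'

```text
time: 7.83
position: [0.5519, 0.0404, 0.0486]
eef_rot: [2.01, 2.414, 0.0]
force: [-0.1, -0.4, -6.6]
finger_gap: 0.397
gripper_force: 40.0
```

Emit:
drive_tool --series '[[[0.3, 0, 0, 0.001, 0], [0.3, 0, 0, 0.0005, 0], [0.3, 0, 0, 0, 0], [0.3, 0, 0, 0, 0]]]'

```text
time: 8.17
position: [0.5518, 0.0403, 0.047]
eef_rot: [2.01, 2.414, -0.0]
force: [-0.4, -0.5, -5.4]
finger_gap: 0.4
gripper_force: 40.0
```

Emit:
drive_tool --series '[[[0.3, 0, 0, 0.0007, 0], [0.3, 0, 0, 0, 0], [0.3, 0, 0, 0, 0]]]'

```text
time: 8.42
position: [0.5519, 0.0403, 0.0466]
eef_rot: [2.01, 2.414, -0.0]
force: [-1.0, -0.2, -2.0]
finger_gap: 0.4
gripper_force: 40.0
```

Emit:
drive_tool --series '[[[0.3, 0, 0.001, 0.0002, 0], [0.3, 0, 0.001, 0, 0], [0.3, 0, 0.001, 0, 0], [0.3, 0, 0.0005, 0, 0], [0.3, 0, 0, 0, 0], [0.3, 0, 0, 0, 0]]]'

```text
time: 8.92
position: [0.5548, 0.0409, 0.0466]
eef_rot: [-2.01, -2.414, 0.002]
force: [-7.1, -1.5, 5.8]
finger_gap: 0.398
gripper_force: 40.0
```

Emit:
drive_tool --series '[[[0.3, 0, 0.0005, 0, 0], [0.3, 0, 0, 0, 0], [0.3, 0, 0, 0, 0]]]'

```text
time: 9.17
position: [0.5551, 0.0409, 0.0466]
eef_rot: [-2.01, -2.414, 0.002]
force: [-7.6, -2.3, 7.3]
finger_gap: 0.395
gripper_force: 40.0
```

Emit:
drive_tool --series '[[[0.3, 0, 0.0005, 0, 0], [0.3, 0, 0, 0, 0], [0.3, 0, 0, 0, 0]]]'

```text
time: 9.42
position: [0.5557, 0.041, 0.0466]
eef_rot: [-2.01, -2.414, 0.002]
force: [-6.8, -1.6, 5.4]
finger_gap: 0.396
gripper_force: 40.0
```

Emit:
drive_tool --series '[[[0.3, 0, 0, -0.0002, 0], [0.3, 0, 0, 0, 0], [0.3, 0, 0, 0, 0]]]'

```text
time: 9.67
position: [0.5559, 0.0411, 0.0466]
eef_rot: [-2.01, -2.414, 0.001]
force: [-5.8, 0.3, 2.3]
finger_gap: 0.399
gripper_force: 40.0
```

```bash
python3 -c "
from h import *
st();rel()"
```

```text
t 9.67 p [0.5559 0.0411 0.0466] rv [-2.0102e+00 -2.4140e+00  1.3000e-03] F [-5.8  0.3  2.3] gap 0.399 q [ 0.37  0.45 -0.63  1.81  0.31  0.98 -0.21]
tool ang 100.43 turn needed -0.0009 TCP jig mm [ -1.  -99.2  46.6] block jig mm [ -1.  -91.1  46.6] tilt deg 0.05
```

Still drag, not contact. I'll lighten the load on the plate a little more and creep on.

Emit:
drive_tool --series '[[[0.3, 0, 0, -0.0002, 0], [0.3, 0, 0.0003, 0, 0], [0.3, 0, 0, 0, 0], [0.3, 0, 0, 0, 0]]]'

```text
time: 10.0
position: [0.5564, 0.0412, 0.0466]
eef_rot: [-2.01, -2.414, 0.001]
force: [-5.1, -0.2, 3.0]
finger_gap: 0.401
gripper_force: 40.0
```

Emit:
drive_tool --series '[[[0.3, 0, 0.0003, 0, 0], [0.3, 0, 0, 0, 0], [0.3, 0, 0, 0, 0]]]'

```text
time: 10.25
position: [0.5567, 0.0413, 0.0466]
eef_rot: [-2.01, -2.414, 0.0]
force: [-5.5, 0.2, 1.8]
finger_gap: 0.397
gripper_force: 40.0
```

Emit:
drive_tool --series '[[[0.3, 0, 0.0003, 0, 0], [0.3, 0, 0, 0, 0], [0.3, 0, 0, 0, 0]]]'

```text
time: 10.5
position: [0.5571, 0.0413, 0.0466]
eef_rot: [2.01, 2.414, -0.0]
force: [-5.1, -1.1, 3.2]
finger_gap: 0.399
gripper_force: 40.0
```

Emit:
drive_tool --series '[[[0.3, 0, 0.0003, -0.0001, 0], [0.3, 0, 0, 0, 0], [0.3, 0, 0, 0, 0]]]'

```text
time: 10.75
position: [0.5576, 0.0414, 0.0466]
eef_rot: [2.01, 2.414, 0.0]
force: [-3.3, -0.9, -0.6]
finger_gap: 0.402
gripper_force: 40.0
```

Emit:
drive_tool --series '[[[0.3, 0, 0.0003, 0, 0], [0.3, 0, 0, 0, 0], [0.3, 0, 0, 0, 0]]]'

```text
time: 11.0
position: [0.5577, 0.0414, 0.0466]
eef_rot: [-2.01, -2.414, 0.0]
force: [-3.9, -1.3, 0.3]
finger_gap: 0.399
gripper_force: 40.0
```

Emit:
drive_tool --series '[[[0.3, 0, 0.0003, 0, 0], [0.3, 0, 0, 0, 0], [0.3, 0, 0, 0, 0]]]'

```text
time: 11.25
position: [0.5577, 0.0414, 0.0466]
eef_rot: [-2.01, -2.414, 0.001]
force: [-5.8, -1.1, 3.3]
finger_gap: 0.4
gripper_force: 40.0
```

Emit:
drive_tool --series '[[[0.3, 0, 0.0003, -0.0001, 0], [0.3, 0, 0, 0, 0], [0.3, 0, 0, 0, 0]]]'

```text
time: 11.5
position: [0.5577, 0.0414, 0.0466]
eef_rot: [-2.01, -2.414, 0.002]
force: [-7.3, -0.3, 2.1]
finger_gap: 0.398
gripper_force: 40.0
```

Emit:
drive_tool --series '[[[0.3, 0, 0.0003, 0, 0], [0.3, 0, 0, 0, 0], [0.3, 0, 0, 0, 0]]]'

```text
time: 11.75
position: [0.5577, 0.0414, 0.0466]
eef_rot: [-2.01, -2.413, 0.003]
force: [-8.5, -1.2, 3.5]
finger_gap: 0.397
gripper_force: 40.0
```

Emit:
drive_tool --series '[[[0.3, 0.0005, 0, -0.0002, 0], [0.3, 0.001, 0, 0, 0], [0.3, 0.001, 0, 0, 0], [0.3, 0.001, 0, 0, 0], [0.3, 0.001, 0, 0, 0], [0.3, 0.0005, 0, 0, 0], [0.3, 0, 0, 0, 0], [0.3, 0, 0, 0, 0]]]'

```text
time: 12.42
position: [0.5574, 0.043, 0.0467]
eef_rot: [2.012, 2.41, -0.006]
force: [-6.4, -11.1, 4.2]
finger_gap: 0.396
gripper_force: 40.0
```

```bash
python3 -c "
from h import *
s=st();rel();print(np.array(s['force'])@XJ,np.array(s['force'])@YJ)"
```

```text
t 12.42 p [0.5574 0.043  0.0467] rv [ 2.0123  2.4103 -0.0064] F [ -6.4 -11.1   4.2] gap 0.396 q [ 0.36  0.45 -0.62  1.8   0.32  0.99 -0.22]
tool ang 100.29 turn needed -0.0034 TCP jig mm [  0.8 -97.5  46.7] block jig mm [  0.8 -89.4  46.7] tilt deg 0.25
-8.350634198612951 -9.768367030745614
```

Emit:
drive_tool --series '[[[0.3, 0, -0.0006, -0.0003, 0], [0.3, 0, 0, 0, 0], [0.3, 0, 0, 0, 0], [0.3, 0, 0, 0, 0]]]'

```text
time: 12.75
position: [0.5568, 0.0463, 0.0468]
eef_rot: [-2.01, -2.414, 0.001]
force: [-3.2, -2.2, -7.6]
finger_gap: 0.398
gripper_force: 40.0
```

```bash
cat >> h.py <<'E'
def f():
    s=st();rel(s);print("Fjig",np.round([np.array(s['force'])@XJ,np.array(s['force'])@YJ,s['force'][2]],1))
E
python3 - <<'E'
from h import *
f();m=camera_model("wrist");p,d=capture("wrist");cv2.imwrite("pics/w4.png",p[130:330,180:400,::-1].repeat(2,0).repeat(2,1))
E
```

```text
t 12.75 p [0.5568 0.0463 0.0468] rv [-2.0100e+00 -2.4138e+00  1.0000e-03] F [-3.2 -2.2 -7.6] gap 0.398 q [ 0.36  0.45 -0.63  1.81  0.31  0.98 -0.21]
tool ang 100.43 turn needed -0.0008 TCP jig mm [  0.8 -94.2  46.8] block jig mm [  0.8 -86.1  46.8] tilt deg 0.04
Fjig [-3.6 -1.6 -7.6]
```

View pics/w4.png

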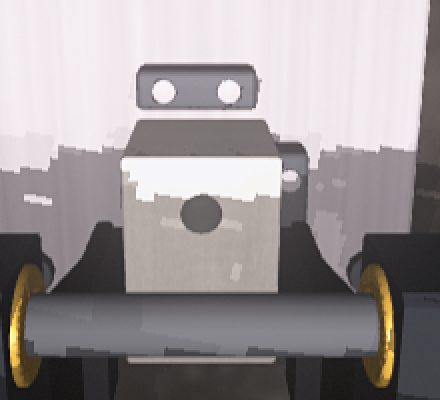

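The crop shows the block touching the side stop, with a small gap left to the end stop at about crop (198,115). The hold-up was plate friction, and it released once the load came off. I'll creep on.

Emit:
drive_tool --series '[[[0.3, 0.001, 0, 0, 0], [0.3, 0.0007, 0, 0, 0], [0.3, 0, 0, 0, 0], [0.3, 0, 0, 0, 0]]]'

```text
time: 13.13
position: [0.5565, 0.0482, 0.047]
eef_rot: [-2.01, -2.414, 0.001]
force: [-3.6, -2.5, -7.7]
finger_gap: 0.397
gripper_force: 40.0
```

Emit:
drive_tool --series '[[[0.3, 0.0005, 0, 0, 0], [0.3, 0, 0, 0, 0], [0.3, 0, 0, 0, 0]]]'

```text
time: 13.38
position: [0.5564, 0.0485, 0.0471]
eef_rot: [-2.01, -2.414, 0.001]
force: [-3.2, -3.1, -6.4]
finger_gap: 0.399
gripper_force: 40.0
```

Emit:
drive_tool --series '[[[0.3, 0.0005, 0, 0, 0], [0.3, 0, 0, 0, 0], [0.3, 0, 0, 0, 0]]]'

```text
time: 13.63
position: [0.5563, 0.0488, 0.0471]
eef_rot: [-2.01, -2.414, 0.001]
force: [-4.5, -3.2, -6.5]
finger_gap: 0.397
gripper_force: 40.0
```

Emit:
drive_tool --series '[[[0.3, 0.0005, 0, 0, 0], [0.3, 0, 0, 0, 0], [0.3, 0, 0, 0, 0]]]'

```text
time: 13.88
position: [0.5563, 0.0492, 0.0471]
eef_rot: [-2.011, -2.414, 0.001]
force: [-4.2, -3.8, -7.0]
finger_gap: 0.398
gripper_force: 40.0
```

Emit:
drive_tool --series '[[[0.3, 0.0005, 0, 0.0002, 0], [0.3, 0, 0, 0, 0], [0.3, 0, 0, 0, 0]]]'

```text
time: 14.13
position: [0.5562, 0.0497, 0.047]
eef_rot: [-2.011, -2.414, 0.001]
force: [-5.2, -3.5, -6.0]
finger_gap: 0.399
gripper_force: 40.0
```

Emit:
drive_tool --series '[[[0.3, 0.0005, 0, 0, 0], [0.3, 0, 0, 0, 0], [0.3, 0, 0, 0, 0]]]'

```text
time: 14.38
position: [0.5561, 0.0501, 0.0469]
eef_rot: [-2.011, -2.414, 0.001]
force: [-5.3, -3.1, -5.4]
finger_gap: 0.398
gripper_force: 40.0
```

Emit:
drive_tool --series '[[[0.3, 0.0005, 0, 0, 0], [0.3, 0, 0, 0, 0], [0.3, 0, 0, 0, 0]]]'

```text
time: 14.63
position: [0.556, 0.0506, 0.047]
eef_rot: [-2.011, -2.414, 0.001]
force: [-4.7, -3.1, -6.3]
finger_gap: 0.394
gripper_force: 40.0
```

Emit:
drive_tool --series '[[[0.3, 0.0005, 0, 0, 0], [0.3, 0, 0, 0, 0], [0.3, 0, 0, 0, 0]]]'

```text
time: 14.88
position: [0.5559, 0.0511, 0.0469]
eef_rot: [-2.011, -2.414, 0.001]
force: [-4.7, -3.4, -6.9]
finger_gap: 0.399
gripper_force: 40.0
```

Emit:
drive_tool --series '[[[0.3, 0.0005, 0, 0, 0], [0.3, 0, 0, 0, 0], [0.3, 0, 0, 0, 0]]]'

```text
time: 15.13
position: [0.5559, 0.0512, 0.0469]
eef_rot: [2.011, 2.413, -0.002]
force: [-4.1, -5.0, -6.3]
finger_gap: 0.399
gripper_force: 40.0
```

Emit:
drive_tool --series '[[[0.3, 0.0005, 0, 0, 0], [0.3, 0, 0, 0, 0], [0.3, 0, 0, 0, 0]]]'

```text
time: 15.38
position: [0.5559, 0.0512, 0.047]
eef_rot: [2.011, 2.413, -0.002]
force: [-3.2, -6.4, -5.4]
finger_gap: 0.396
gripper_force: 40.0
```

Emit:
drive_tool --series '[[[0.3, 0.0005, 0, 0.0001, 0], [0.3, 0.0005, 0, 0, 0], [0.3, 0.0005, 0, 0, 0], [0.3, 0, 0, 0, 0], [0.3, 0, 0, 0, 0]]]'

```text
time: 15.8
position: [0.5559, 0.0513, 0.047]
eef_rot: [2.011, 2.411, -0.004]
force: [-4.1, -11.1, -4.1]
finger_gap: 0.395
gripper_force: 40.0
```

```bash
python3 -c "
from h import *
f()"
```

```text
t 15.8 p [0.5559 0.0513 0.047 ] rv [ 2.0114  2.4107 -0.0042] F [ -4.1 -11.1  -4.1] gap 0.395 q [ 0.35  0.45 -0.63  1.81  0.31  0.99 -0.23]
tool ang 100.32 turn needed -0.0028 TCP jig mm [  0.8 -89.1  47. ] block jig mm [  0.8 -81.   47. ] tilt deg 0.19
Fjig [ -6.  -10.1  -4.1]
```

Emit:
drive_tool --series '[[[0.3, 0.0005, 0, 0, 0], [0.3, 0.0005, 0, 0, 0], [0.3, 0.0003, 0, 0, 0], [0.3, 0, 0, 0, 0], [0.3, 0, 0, 0, 0], [0.3, 0, 0, 0, 0], [0.3, 0, 0, 0, 0], [0.3, 0, 0, 0, 0]]]'

```text
time: 16.47
position: [0.5559, 0.0514, 0.0471]
eef_rot: [2.012, 2.409, -0.006]
force: [-3.5, -14.5, -2.7]
finger_gap: 0.395
gripper_force: 40.0
```

```bash
python3 -c "
from h import *
f()"
```

```text
t 16.47 p [0.5559 0.0514 0.0471] rv [ 2.0116  2.4092 -0.0056] F [ -3.5 -14.5  -2.7] gap 0.395 q [ 0.35  0.45 -0.63  1.81  0.32  0.99 -0.23]
tool ang 100.28 turn needed -0.0035 TCP jig mm [  0.8 -89.   47.1] block jig mm [  0.8 -80.9  47.1] tilt deg 0.27
Fjig [ -6.1 -13.6  -2.7]
```

Run:
```python
from h import *
p,d=capture("wrist");cv2.imwrite("pics/w5.png",p[130:330,180:400,::-1].repeat(2,0).repeat(2,1))
```

```text
(no output)
```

View pics/w5.png

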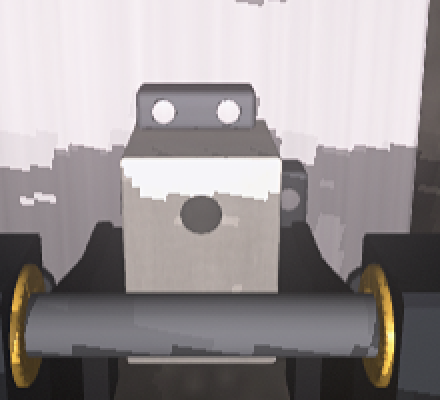

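The block's end meets the end stop at about crop (198,125), and its side lies along the side stop at (290,195). I'll ease the push while setting the block down, then open.

Emit:
drive_tool --series '[[[0.3, -0.0007, -0.0005, 0.0002, 0], [0.3, -0.0007, -0.0005, 0.0002, 0], [0.3, -0.0006, 0, 0, 0], [0.3, 0, 0, 0, 0], [0.3, 0, 0, 0, 0]]]'

```text
time: 16.93
position: [0.5558, 0.0513, 0.047]
eef_rot: [2.01, 2.411, -0.001]
force: [-1.2, -7.9, -4.4]
finger_gap: 0.402
gripper_force: 40.0
```

```bash
python3 -c "
from h import *
f()"
```

```text
t 16.93 p [0.5558 0.0513 0.047 ] rv [ 2.0105e+00  2.4107e+00 -9.0000e-04] F [-1.2 -7.9 -4.4] gap 0.402 q [ 0.35  0.45 -0.63  1.81  0.31  0.98 -0.23]
tool ang 100.35 turn needed -0.0024 TCP jig mm [  0.7 -89.1  47. ] block jig mm [  0.7 -81.   47. ] tilt deg 0.15
Fjig [-2.6 -7.5 -4.4]
```

Emit:
drive_tool --series '[[[0.7, 0, 0, 0, 0], [0.7, 0, 0, 0, 0], [0.7, 0, 0, 0, 0], [0.7, 0, 0, 0, 0], [0.7, 0, 0, 0, 0], [0.7, 0, 0, 0, 0]]]'

```text
time: 17.43
position: [0.5552, 0.0535, 0.0468]
eef_rot: [2.01, 2.414, 0.001]
force: [-0.2, 0.6, -0.9]
finger_gap: 0.684
gripper_force: 0.0
```

Emit:
drive_tool --series '[[[0.7, 0, 0, -0.015, 0], [0.7, 0, 0, -0.03, 0], [0.7, 0, 0, -0.03, 0], [0.7, 0, 0, -0.03, 0], [0.7, 0, 0, -0.03, 0], [0.7, 0, 0, -0.03, 0], [0.7, 0, 0, -0.03, 0], [0, 0, 0, 0, 0], [0, 0, 0, 0, 0]]]'

```text
time: 18.18
position: [0.5558, 0.0535, 0.2433]
eef_rot: [2.008, 2.412, 0.004]
force: [0.8, -0.4, -1.1]
finger_gap: 0.625
gripper_force: 0.0
```

Run:
```python
from h import *
f();m=camera_model("wrist");p,d=capture("wrist");np.savez("w6.npz",p=p,d=d,T=m["cam_to_world"]);cv2.imwrite("pics/w6.png",p[:,:,::-1])
J=injig(cloud(m,d));k=((J[...,2]>.046)&(J[...,2]<.058)&(J[...,1]<-.05)&(J[...,1]>-.12)&(abs(J[...,0])<.03)).astype(np.uint8)
r=rect(m,k,.052);print(r,"centre jig mm",injig(np.array([r[0][0]/1000,r[0][1]/1000,.052]))*1000)
```

```text
t 18.18 p [0.5558 0.0535 0.2433] rv [2.0085 2.4121 0.0036] F [ 0.8 -0.4 -1.1] gap 0.625 q [ 0.41  0.25 -0.69  1.6   0.16  1.34 -0.12]
tool ang 100.43 turn needed -0.0008 TCP jig mm [  1.  -87.  243.3] block jig mm [  1.  -78.9 243.3] tilt deg 0.21
Fjig [ 0.7 -0.6 -1.1]
((553.9778442382812, 58.77521896362305), (34.59064483642578, 50.043113708496094), 9.647290229797363) centre jig mm [  0.25739998 -81.41954295  52.        ]
```

View pics/w6.png

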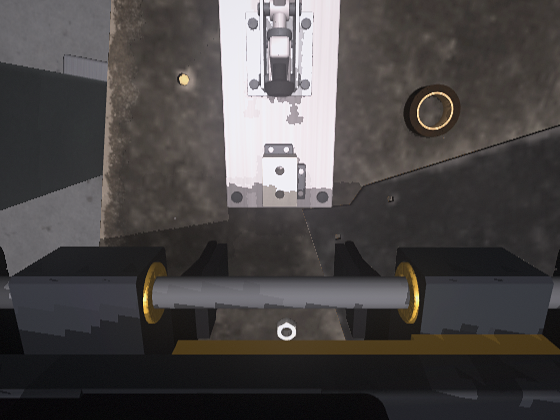

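The block stands in the nest at (280,180), touching the end stop at (280,150) and the side stop at (301,180), with the raised clamp arm at (280,60) and the tape at (434,110). Next I'll shut the gripper and move over the handle.

Emit:
drive_tool --series '[[[0, 0, 0, -0.025, 0], [0, 0, 0, 0, 0], [0, 0.032, 0, 0, 0], [0, 0.033, 0, 0, 0], [0, 0.033, 0, 0, 0], [0, 0.033, 0, 0, 0], [0, 0.033, 0, 0, 0], [0, 0.033, 0, 0, 0], [0, 0, 0, 0, 0], [0, 0, 0, 0, 0], [0, 0, 0, 0, 0]]]'

```text
time: 19.15
position: [0.5191, 0.2463, 0.2654]
eef_rot: [-2.01, -2.414, 0.003]
force: [0.2, -0.0, -0.3]
finger_gap: 0.005
gripper_force: 0.0
```

Run:
```python
from h import *
f();m=camera_model("wrist");p,d=capture("wrist");np.savez("w7.npz",p=p,d=d,T=m["cam_to_world"]);cv2.imwrite("pics/w7.png",p[:,:,::-1])
th=np.linspace(1.04,0,14);L=115
y=67+L*np.cos(th)-9*np.sin(th)-9.5*1+1.8;z=70+L*np.sin(th)+9*np.cos(th)+14
print(np.round(np.c_[1.04-th,y,z,np.r_[0,np.diff(y)],np.r_[0,-np.diff(z)]],2))
```

```text
t 19.15 p [0.5191 0.2463 0.2654] rv [-2.0099 -2.4139  0.0025] F [ 0.2 -0.  -0.3] gap 0.005 q [ 0.13  0.3  -0.79  1.52  0.21  1.41 -0.5 ]
tool ang 100.44 turn needed -0.0008 TCP jig mm [1.000e-01 1.093e+02 2.654e+02] block jig mm [1.000e-01 1.174e+02 2.654e+02] tilt deg 0.1
Fjig [ 0.2 -0.  -0.3]
[[0.0000e+00 1.0975e+02 1.8773e+02 0.0000e+00 0.0000e+00]
 [8.0000e-02 1.1788e+02 1.8337e+02 8.1300e+00 4.3600e+00]
 [1.6000e-01 1.2564e+02 1.7837e+02 7.7500e+00 5.0000e+00]
 [2.4000e-01 1.3297e+02 1.7277e+02 7.3300e+00 5.6000e+00]
 [3.2000e-01 1.3982e+02 1.6660e+02 6.8600e+00 6.1700e+00]
 [4.0000e-01 1.4617e+02 1.5990e+02 6.3400e+00 6.7000e+00]
 [4.8000e-01 1.5195e+02 1.5271e+02 5.7900e+00 7.1800e+00]
 [5.6000e-01 1.5715e+02 1.4509e+02 5.1900e+00 7.6200e+00]
 [6.4000e-01 1.6172e+02 1.3707e+02 4.5700e+00 8.0100e+00]
 [7.2000e-01 1.6563e+02 1.2872e+02 3.9100e+00 8.3500e+00]
 [8.0000e-01 1.6886e+02 1.2008e+02 3.2300e+00 8.6400e+00]
 [8.8000e-01 1.7140e+02 1.1121e+02 2.5300e+00 8.8700e+00]
 [9.6000e-01 1.7321e+02 1.0216e+02 1.8200e+00 9.0500e+00]
 [1.0400e+00 1.7430e+02 9.3000e+01 1.0900e+00 9.1600e+00]]
```

View pics/w7.png

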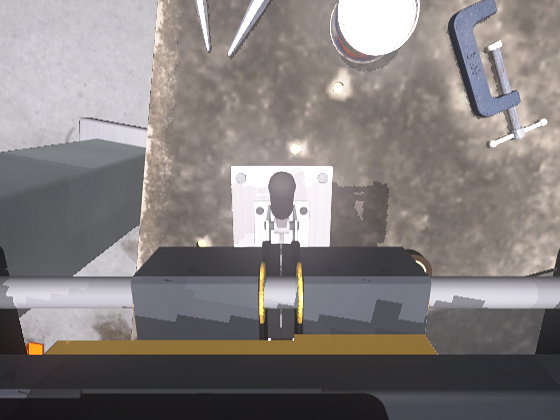

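The shut fingers are in line with the handle, whose grip end is at (283,190). The tin at (375,30) is clear. Now I'll lower to contact.

Emit:
drive_tool --series '[[[0, 0, 0, 0.02, 0], [0, 0, 0, 0.025, 0], [0, 0, 0, 0.02, 0], [0, 0, 0, 0.006, 0], [0, 0, 0, 0, 0], [0, 0, 0, 0, 0]]]'

```text
time: 19.7
position: [0.5197, 0.2463, 0.1962]
eef_rot: [2.012, 2.413, 0.0]
force: [0.4, 0.9, 0.2]
finger_gap: 0.004
gripper_force: 0.0
```

Emit:
drive_tool --series '[[[0, 0, 0, 0.002, 0], [0, 0, 0, 0.002, 0], [0, 0, 0, 0, 0]]]'

```text
time: 19.95
position: [0.5195, 0.2469, 0.192]
eef_rot: [2.01, 2.413, 0.001]
force: [0.1, -0.3, -0.3]
finger_gap: 0.005
gripper_force: 0.0
```

Emit:
drive_tool --series '[[[0, 0, 0, 0.002, 0], [0, 0, 0, 0.002, 0], [0, 0.004, 0, 0.0022, 0], [0, 0.004, 0, 0.0022, 0], [0, 0, 0, 0, 0]]]'

```text
time: 20.37
position: [0.5173, 0.2557, 0.1827]
eef_rot: [-2.009, -2.415, 0.0]
force: [0.7, -0.5, 0.4]
finger_gap: 0.003
gripper_force: 0.1
```

Emit:
drive_tool --series '[[[0, 0.0039, 0, 0.0025, 0], [0, 0.0039, 0, 0.0025, 0], [0, 0.0037, 0, 0.0028, 0], [0, 0.0037, 0, 0.0028, 0]]]'

```text
time: 20.7
position: [0.5149, 0.2701, 0.1722]
eef_rot: [2.01, 2.414, -0.0]
force: [-0.5, -1.0, 2.0]
finger_gap: 0.004
gripper_force: 0.9
```

Emit:
drive_tool --series '[[[0, 0.0034, 0, 0.0031, 0], [0, 0.0034, 0, 0.0031, 0], [0, 0.0032, 0, 0.0034, 0], [0, 0.0032, 0, 0.0034, 0]]]'

```text
time: 21.03
position: [0.5125, 0.2831, 0.1592]
eef_rot: [-2.01, -2.414, -0.0]
force: [-0.4, -0.3, 0.4]
finger_gap: 0.003
gripper_force: 0.3
```

Emit:
drive_tool --series '[[[0, 0.0029, 0, 0.0036, 0], [0, 0.0029, 0, 0.0036, 0], [0, 0.0026, 0, 0.0038, 0], [0, 0.0026, 0, 0.0038, 0]]]'

```text
time: 21.37
position: [0.5105, 0.2938, 0.1443]
eef_rot: [-2.01, -2.414, 0.0]
force: [-0.7, -0.2, 0.6]
finger_gap: 0.012
gripper_force: 0.0
```

Emit:
drive_tool --series '[[[0, 0.0023, 0, 0.004, 0], [0, 0.0023, 0, 0.004, 0], [0, 0.002, 0, 0.0042, 0], [0, 0.002, 0, 0.0042, 0]]]'

```text
time: 21.7
position: [0.5091, 0.3021, 0.1279]
eef_rot: [2.01, 2.414, -0.0]
force: [0.2, 0.9, -0.2]
finger_gap: 0.004
gripper_force: 0.0
```

Run:
```python
from h import *
f();p,d=capture("scene");cv2.imwrite("pics/s8.png",cv2.resize(p[170:310,190:350,::-1],None,fx=4,fy=4))
```

```text
t 21.7 p [0.5091 0.3021 0.1279] rv [ 2.0104e+00  2.4140e+00 -1.0000e-04] F [ 0.2  0.9 -0.2] gap 0.004 q [-0.01  0.45 -0.77  1.65  0.33  1.18 -0.67]
tool ang 100.42 turn needed -0.001 TCP jig mm [  0.4 166.  127.9] block jig mm [  0.4 174.1 127.9] tilt deg 0.01
Fjig [ 0.4  0.8 -0.2]
```

View pics/s8.png

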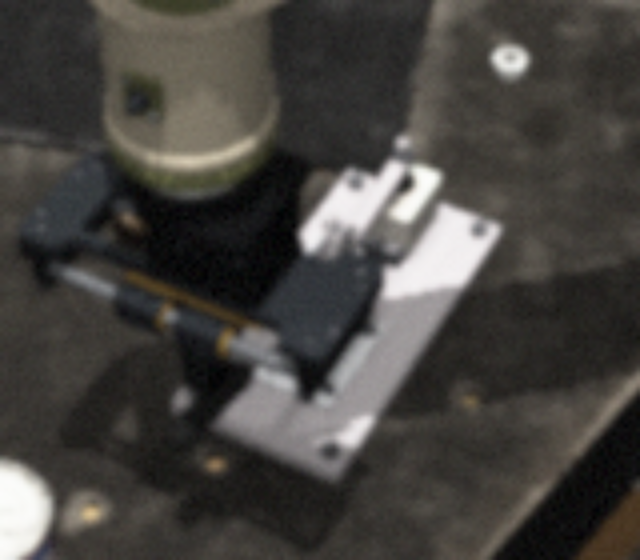

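The clamp arm has swung down to the block, at about crop (405,185), so the handle follows. I'll continue in smaller steps through dead centre.

Emit:
drive_tool --series '[[[0, 0.0016, 0, 0.0043, 0], [0, 0.0016, 0, 0.0043, 0], [0, 0.0007, 0, 0.0022, 0], [0, 0, 0, 0, 0]]]'

```text
time: 22.08
position: [0.5085, 0.3058, 0.1173]
eef_rot: [2.01, 2.414, 0.0]
force: [0.4, 0.7, 1.0]
finger_gap: 0.004
gripper_force: 0.5
```

Emit:
drive_tool --series '[[[0, 0.0007, 0, 0.0022, 0], [0, 0.0007, 0, 0.0022, 0], [0, 0.0006, 0, 0.0022, 0], [0, 0, 0, 0, 0]]]'

```text
time: 22.42
position: [0.5083, 0.3076, 0.1112]
eef_rot: [2.01, 2.413, 0.0]
force: [0.1, -1.8, 4.3]
finger_gap: 0.004
gripper_force: 2.6
```

Emit:
drive_tool --series '[[[0, 0.0005, 0, 0.0022, 0], [0, 0.0004, 0, 0.0022, 0], [0, 0.0004, 0, 0.0022, 0], [0, 0, 0, 0, 0]]]'

```text
time: 22.75
position: [0.508, 0.3091, 0.1046]
eef_rot: [2.01, 2.414, 0.001]
force: [-0.4, -1.1, 3.0]
finger_gap: 0.008
gripper_force: 2.2
```

Emit:
drive_tool --series '[[[0, 0.0003, 0, 0.002, 0], [0, 0.0003, 0, 0.002, 0], [0, 0, 0, 0, 0]]]'

```text
time: 23.0
position: [0.5078, 0.3098, 0.1004]
eef_rot: [2.01, 2.414, 0.001]
force: [-0.1, 0.8, 3.0]
finger_gap: 0.004
gripper_force: 1.2
```

Emit:
drive_tool --series '[[[0, 0.0003, 0, 0.0015, 0], [0, 0.0002, 0, 0.0015, 0], [0, 0, 0, 0, 0]]]'

```text
time: 23.25
position: [0.5074, 0.31, 0.0968]
eef_rot: [-2.01, -2.414, 0.001]
force: [-0.0, -0.0, -0.2]
finger_gap: 0.005
gripper_force: 0.3
```

Emit:
drive_tool --series '[[[0, 0.0002, 0, 0.0012, 0], [0, 0, 0, 0, 0], [0, 0, 0, 0, 0]]]'

```text
time: 23.5
position: [0.5073, 0.3102, 0.0958]
eef_rot: [-2.01, -2.414, 0.001]
force: [1.1, -0.4, 0.0]
finger_gap: 0.01
gripper_force: 0.0
```

Force dropped to zero, so the clamp has gone over centre. I'll follow down gently until it bears on the stop.

Emit:
drive_tool --series '[[[0, 0, 0, 0.001, 0], [0, 0, 0, 0.0005, 0], [0, 0, 0, 0, 0], [0, 0, 0, 0, 0]]]'

```text
time: 23.83
position: [0.5075, 0.3103, 0.0946]
eef_rot: [2.01, 2.414, -0.0]
force: [0.3, 0.4, -0.5]
finger_gap: 0.009
gripper_force: 0.0
```

Emit:
drive_tool --series '[[[0, 0, 0, 0.0007, 0], [0, 0, 0, 0, 0], [0, 0, 0, 0, 0]]]'

```text
time: 24.08
position: [0.5075, 0.3103, 0.0939]
eef_rot: [2.01, 2.414, -0.0]
force: [-0.2, -0.6, 0.6]
finger_gap: 0.005
gripper_force: 0.0
```

Emit:
drive_tool --series '[[[0, 0, 0, 0.0005, 0], [0, 0, 0, 0, 0], [0, 0, 0, 0, 0]]]'

```text
time: 24.33
position: [0.5076, 0.3103, 0.0934]
eef_rot: [2.01, 2.414, -0.0]
force: [-0.2, 0.8, 0.3]
finger_gap: 0.006
gripper_force: 0.0
```

Emit:
drive_tool --series '[[[0, 0, 0, 0.0005, 0], [0, 0, 0, 0, 0], [0, 0, 0, 0, 0]]]'

```text
time: 24.58
position: [0.5076, 0.3103, 0.0932]
eef_rot: [2.01, 2.414, 0.0]
force: [-0.6, -1.3, 4.0]
finger_gap: 0.001
gripper_force: 2.0
```

Emit:
drive_tool --series '[[[0, 0, 0, 0.0004, 0], [0, 0, 0, 0, 0], [0, 0, 0, 0, 0]]]'

```text
time: 24.83
position: [0.5077, 0.3103, 0.0931]
eef_rot: [2.01, 2.414, 0.0]
force: [-2.3, -2.4, 7.5]
finger_gap: 0.008
gripper_force: 3.7
```

The stop is felt at the predicted level height (TCP 93 mm, 7.5 N). I'll retreat and look.

Emit:
drive_tool --series '[[[0, 0, 0, -0.01, 0], [0, 0, 0, -0.03, 0], [0, 0, 0, -0.035, 0], [0, 0, 0, -0.035, 0], [0, 0, 0, -0.03, 0], [0, -0.03, 0, 0, 0], [0, -0.03, 0, 0, 0], [0, -0.03, 0, 0, 0], [0, -0.03, 0, 0, 0], [0, -0.03, 0, 0, 0], [0, 0, 0, 0, 0], [0, 0, 0, 0, 0]]]'

```text
time: 25.83
position: [0.5352, 0.1608, 0.2328]
eef_rot: [2.014, 2.41, -0.0]
force: [0.5, 0.8, -0.3]
finger_gap: 0.005
gripper_force: 0.0
```

Run:
```python
from h import *
f()
for n in("scene","top"):
    p,d=capture(n);J=injig(cloud(camera_model(n),d)).reshape(-1,3)
    q=J[(abs(J[:,0])<.012)&(J[:,1]>.13)&(J[:,1]<.2)&(J[:,2]>.05)&(J[:,2]<.12)]
    print(n,"handle",len(q),np.round(np.percentile(q,[5,95],axis=0)*1000,1).tolist() if len(q) else "")
    if len(q)>5:
        for a in(.13,.15,.17,.19):
            w=q[(q[:,1]>=a)&(q[:,1]<a+.02)]
            if len(w):print("  y",a,"top z",round(w[:,2].max()*1000,1))
m=camera_model("wrist");p,d=capture("wrist");cv2.imwrite("pics/w9.png",p[:,:,::-1])
```

```text
t 25.83 p [0.5352 0.1608 0.2328] rv [ 2.0144e+00  2.4099e+00 -3.0000e-04] F [ 0.5  0.8 -0.3] gap 0.005 q [ 0.27  0.27 -0.75  1.61  0.19  1.33 -0.34]
tool ang 100.22 turn needed -0.0046 TCP jig mm [  0.4  22.3 232.8] block jig mm [  0.4  30.4 232.8] tilt deg 0.04
Fjig [ 0.6  0.7 -0.3]
scene handle 193 [[-7.8, 134.3, 70.4], [6.9, 197.2, 81.3]]
  y 0.13 top z 82.1
  y 0.15 top z 82.1
  y 0.17 top z 83.1
  y 0.19 top z 81.9
top handle 130 [[-6.4, 134.0, 69.4], [9.1, 196.4, 81.7]]
  y 0.13 top z 84.4
  y 0.15 top z 84.7
  y 0.17 top z 81.0
  y 0.19 top z 83.5
```

View pics/w9.png

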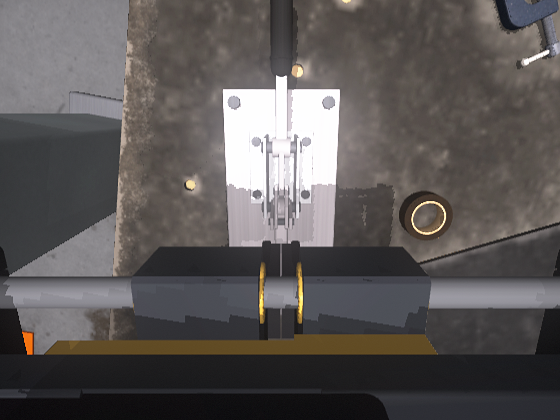

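The handle lies level along the plate centre line at (282,60), the clamp is closed, and the tool touches nothing. Handing in.

```bash
python3 -c "
from workcell import *
print(close_job())"
```

```text
the job is handed in; nothing more can be done
None
```

The block is seated against both stops (about 13 N push at the wrist, no more than that on the end stop), the clamp is closed over centre onto its stop, and the job is handed in; no verdict came back, and I did not re-measure the block or the pad force after clamping.

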